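Set and close the cam strap clamp on the weld fixture

TASK

A titanium strip lies under the strap clamp of the weld fixture, but the clamp's knurled adjuster nut has been backed off. Turn the nut until the cam lever first meets firm resistance midway through its closing swing (about 45 degrees), then press the lever fully closed. Never force the clamp shut on a nut that is too tight, and leave the other things on the bench alone.

Things in the scene. Friction and masses are not known exactly. Their poses are not given: they have to be found in the camera images.
- fixture: Weld fixture, bolted down: steel base plate 230 x 130 mm, black XY stage with two small micrometer heads reaching 94 mm out at its sides, aluminium tooling plate 180 x 70 mm, top 56 mm up. Origin: on the bench, under the axis of the clamp's stud and nut. x: along the strap towards the strip; the lever end is at -x. z up.
- strap: Steel clamp strap, 146 x 32 x 16 mm, along the fixture's x axis; it rocks slightly on the stud. Origin: on the stud axis at mid-thickness, about 79 mm above the bench; its top is at about 87 mm. The nose (60 mm towards +x) presses on the strip; the tail (75 mm towards -x) carries the cam lever, whose cam stands on a heel button.
- strip: Grey titanium strip 16 x 100 mm, about 4 mm thick (they differ by up to 0.7 mm, so no one nut setting is right for all), across the copper block under the strap's nose; fixed. Origin: in its middle near its underside, 62 mm above the bench.
- nut_grip (a point): On the axis of the knurled adjuster nut (34 mm diameter, 24 mm high, standing on the strap) at half its height, about 103 mm up; the stud in it ends at 124 mm. Clockwise from above tightens: 1 rad lowers sin b (see lever) by 0.26. It takes 0.45 N m, a little more while the nose bites; grip with 50 N or more. Stays as left. At the start it needs 0.6 to 2.9 rad.
- pivot (a point): Axis of the lever's pivot pin at the strap's tail, 75 mm from the stud axis towards the fixture's -x, about 79 mm above the bench. The pin lies along the fixture's y axis.
- lever (a joint): Cam lever, rad: 0 upright (open), grows as it swings away from the nut and down; 0.785 midway; 1.57 level; 1.65 closed on its stop. Starts slack at 0 to 0.3. Slack, it takes 0.05 N m. Past the bite angle b it takes about 0.05 + (sin a - sin b)(4 cos a + 1.2) N m at angle a, and is first felt 0.1 past b. Friction holds it nearly where it is left. Well set: b 0.52 to 0.82, best 0.66.
- lever_end (a point): On the cam lever's middle line, 80 mm from the pivot pin and 12 mm short of its round end (18 mm thick). The lever is a black bar 14 mm wide along the pin and 8 mm thick, bare from 21 mm from the pin outwards. z: from the pin out along the lever; x: out of the face turned to the nut (upward when closed), the face to push on.
- tweezers: Steel tweezers 120 mm long, beside the fixture. Bystander: leave it alone. Origin: at the middle of its underside.
- spare_strip: A second titanium strip 16 x 100 x 4 mm, lying on the bench beside the fixture. Bystander: leave it alone. Origin: at the middle of its underside.
- hex_key: Dark hex key, 95 mm long, 8 mm thick, beside the fixture. Bystander: leave it alone. Origin: at the middle of its underside.
- wire_brush: Brush with wooden handle, 190 mm long, to the left. Bystander: leave it alone. Origin: at the middle of its underside.
- parts_dish: Round steel dish, 100 mm across, 25 mm high, to the right. Bystander: leave it alone. Origin: at the middle of its underside.
- wrench: Open-end wrench 170 mm long, to the right. Bystander: leave it alone. Origin: at the middle of its underside.
- spare_strap: A spare slotted clamp strap 130 x 32 x 14 mm, lying loose to the left. Bystander: leave it alone. Origin: at the middle of its underside.

How it is judged:
On the way:
1. the clamp bites with the lever midway in its swing: the strap presses on the strip with a light to moderate load (value of joint lever between 0.6 and 1 rad and contact force between strap and strip between 20 and 200 N), for 0.02 s.
At the end, for the whole second after the job is handed in: The lever is closed past level (lever joint above 1.57 rad) and the strap holds the strip with 300 to 600 N, which is what the clamp gives when resistance is first felt about 36 to 53 degrees into the swing (value of joint lever above 1.57 rad and contact force between strap and strip between 300 and 600 N); the robot touches nothing.
It fails at once if the clamp was forced shut too tight and crushed the strip (strap on strip with more than 750 N) (contact force between strap and strip above 750 N).
It fails at once if another thing on the bench was disturbed (moved more than 30 mm) (distance of any of tweezers, spare_strip, hex_key, wire_brush, parts_dish, wrench, spare_strap from where it was at the start of the episode above 0.03 m).
It also fails if it takes over 72 s, if anything falls off the work surface, if the arm or the gripper's body presses on something with over 40 N, if the wrist force passes 120 N, or if a joint passes its speed limit or range.

ROBOT

A 7-joint arm with a two-finger parallel gripper is mounted at the origin on the work surface. World frame = base frame: x ahead of the robot, y to its left, z up, the work surface at z = 0. Lengths are in m, angles in rad, forces in N, time in s.
With the tool pointing down it reaches from about 0.4 to 0.85 m from the base axis. Payload 4.5 kg.
Tool frame: the origin (TCP) lies midway between the tips of the shut fingers; the grasp point (between the pads) lies behind it (r.grip_point_offset is the z of the grasp point in the tool frame, in m); z points along the fingers, y is the line along which they close (so a half turn about z gives the same grasp; the last joint's range is limited). The gripper opens to 88 mm and grips with 3 to 60 N. Pads are 18 mm wide; open, the fingers measure 123 mm over their backs; the gripper's body (75 mm by 187 mm) begins 45 mm behind the grasp point.
Start: joints at [1.327, 0.689, -0.195, 1.565, 0.157, 0.902, -0.215], TCP at [0.171, -0.601, 0.239] pointing down, gripper open.
Joint ranges: [-3.01, 3.01], [-0.46, 2.08], [-1.47, 1.51], [0.13, 2.56], [-1, 4.14], [0.04, 2.09], [-2.66, 2.66]. Speed limits (rad/s): [2.57, 2.57, 3.14, 3.14, 3.14, 3.14, 3.14].

INTERFACE

Orientations are given as a unit quaternion [x, y, z, w].
In Python, from plant import r, optics, workorder gives the robot as it stands.
- The arm moves only by the shell command python3 -m creep 'ROWS' [FORCE]. ROWS is JSON, a list of rows, each an object of numbers: "grip": the gripper command: -1 is shut, 1 is fully open, values between are in proportion; "tx", "ty", "tz": the shift along the tool's x, y, z in cm; "spin": the turn about the tool's z in degrees. In form: [{"grip": .., "tx": .., "ty": .., "tz": .., "spin": ..}, ...]. A call has 1 to 8 rows; each row shifts and turns the commanded pose from where the row before left it, along the tool's axes as they then stand; what a row does not reach is not made up. A row lasts 1/12 s, in which the tool goes at most 41.7 mm and 7.16 degrees, less where a joint would pass 70% of its speed; a pose out of reach is approached as far as the arm can. A call with a gripper value outside its range is refused whole. The fingers move at their own pace and stop on an object; FORCE is the grip in N (left out, the last holds). Time passes only in rows, so rows that do not move let the fingers close. It gives the time, the measured TCP pose, the force, the opening and the grip force at its end, in the units of the state.
- r.get_state(): the state, without advancing time (a new reading comes with each control period).
- optics.snapshot(name): name is "scene" or "side" or "wrist"; returns (picture, depth): 480x640x3 uint8, red, green, blue; 480x640 float32, m along the optical axis (not along the pixel's ray), 0 where there is no reading.
- optics.get_calibration(name): a dict with "fx", "fy", "cx", "cy" (pixels), "extrinsics" (4x4, takes a point from world to camera coordinates). Camera axes: x right, y down, z forward; pixel columns grow to the right and rows downward; lengths in m; the calibration is good to about 2 mm. A picture is of the moment at which its call begins: read the wrist's pose just before it. get_calibration takes no time and is no camera call; for the wrist camera it gives the pose at the moment of the call.
- workorder.finish_job(): hands the job in; it is judged then, once.
The state is a dict: "clock": time; "q": joint angles; "qd": joint speeds; "joint_torque": joint torques, N m; "tool_pos": TCP position; "eef_rot": TCP orientation; "contact_force": force on the tool from outside, world axes, zero at the start; "moment": the same for the moment, N m; "opening": opening from 0.0 (shut) to 1.0 (fully open); "finger_force": force on a finger pad.
Only numpy, scipy, OpenCV 4.12 (cv2) and the standard library are available. Lean on these libraries where they do the work, as an engineer would, in place of code of your own. Each camera call takes 0.05 s, during which the arm holds its last target. There are 200 camera calls.

## Working session

There is one attempt and no reset: what is moved stays moved. The work goes in short steps, Python scripts to look and compute and a shell command to move; the robot and the scene stay as the last step left them, time stands still between calls to the robot, and variables do not carry over. Pictures are saved under pics/ and viewed, at most 10 in all, crops included, and the job is handed in when it is done.

```bash
mkdir -p pics; ls
python3 - <<'E'
from plant import r, optics
import cv2
s=r.get_state();print({k:s[k] for k in('clock','tool_pos','eef_rot','opening','contact_force')},r.grip_point_offset)
import numpy as np
for n in("scene","side"):
    p,d=optics.snapshot(n);cv2.imwrite(f"pics/{n}0.png",p[:,:,::-1]);np.save(f"{n}0.npy",d)
E
```

```text
pics
{'clock': 0.0, 'tool_pos': array([ 0.17117664, -0.60044084,  0.23791655]), 'eef_rot': array([ 9.90364542e-01,  1.38481860e-01, -1.96635618e-04, -8.99869070e-04]), 'opening': 1.0035324475839738, 'contact_force': array([0.23032152, 0.1394816 , 0.43767493])} -0.0187
```

View pics/scene0.png

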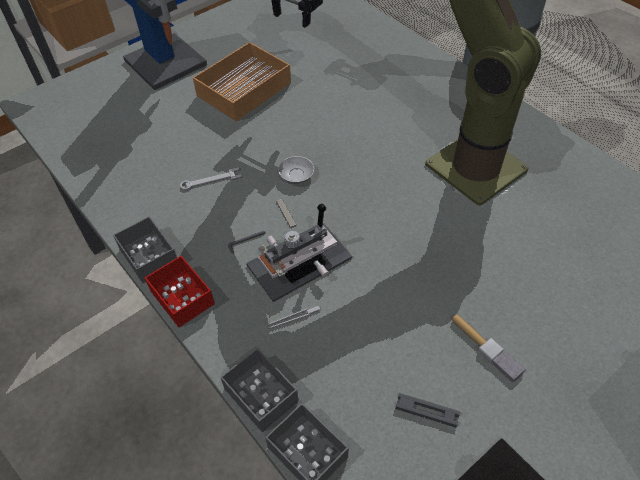

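View pics/side0.png

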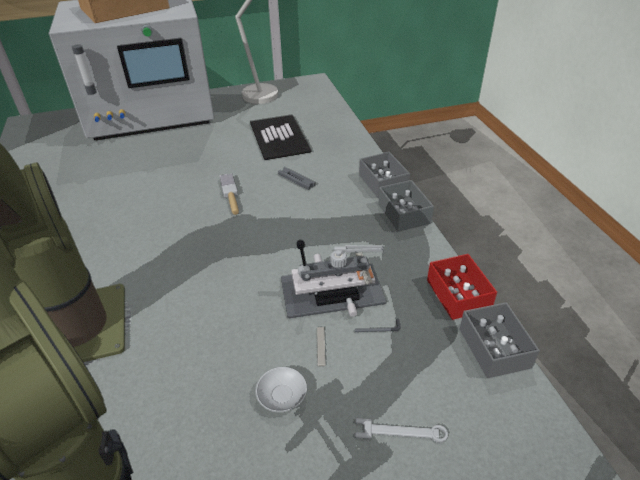

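The scene view shows the nut at about (292,238) and the lever knob at (321,208). In the side view they are at (338,258) and (300,244). The lever end faces the robot.

```bash
cat > h.py <<'E'
from plant import r, optics
import numpy as np, cv2
def world(n,pts,d,c=None):
    c=c or optics.get_calibration(n);T=np.linalg.inv(np.array(c["extrinsics"]))
    out=[]
    for u,v in pts:
        w=d[v-1:v+2,u-1:u+2];z=np.median(w[w>0]) if (w>0).any() else np.nan
        out.append((T@[(u-c["cx"])/c["fx"]*z,(v-c["cy"])/c["fy"]*z,z,1])[:3])
    return np.array(out)
def cloud(n,d,c=None):
    c=c or optics.get_calibration(n);T=np.linalg.inv(np.array(c["extrinsics"]))
    v,u=np.nonzero(d>0);z=d[v,u]
    P=np.c_[(u-c["cx"])/c["fx"]*z,(v-c["cy"])/c["fy"]*z,z,np.ones_like(z)]@T.T
    return P[:,:3],u,v
E
python3 - <<'E'
from h import *
np.set_printoptions(precision=4,suppress=True)
print(world("scene",[(292,235),(292,240),(321,208),(320,222)],np.load("scene0.npy")))
print(world("side",[(338,253),(338,258),(300,244),(303,258)],np.load("side0.npy")))
for n in("scene","side"):
    P,u,v=cloud(n,np.load(n+"0.npy"))
    c=world(n,[(292,238) if n=="scene" else (338,256)],np.load(n+"0.npy"))[0]
    m=(np.hypot(*(P[:,:2]-c[:2]).T)<.15)
    for a,b in((.078,.095),(.108,.119),(.119,.14),(.14,.2)):
        k=m&(P[:,2]>a)&(P[:,2]<b);Q=P[k]
        print(n,a,k.sum(),Q.mean(0),Q.min(0),Q.max(0))
        if a==.078:
            rc=cv2.minAreaRect(Q[:,:2].astype(np.float32)*1000);print(rc)
E
```

```text
[[ 0.5958 -0.0599  0.1229]
 [ 0.6008 -0.0543  0.1136]
 [ 0.5163 -0.0499  0.1681]
 [ 0.5183 -0.0522  0.1166]]
[[ 0.5923 -0.0672  0.124 ]
 [ 0.5903 -0.0738  0.1152]
 [ 0.5081 -0.0624  0.1692]
 [ 0.513  -0.0628  0.1269]]
scene 0.078 667 [ 0.5901 -0.0591  0.0859] [ 0.504  -0.0867  0.078 ] [ 0.6658 -0.0342  0.0948]
((584.3355712890625, -59.85117721557617), (41.44346618652344, 162.2493438720703), 85.10335540771484)
scene 0.108 160 [ 0.5885 -0.0596  0.1135] [ 0.5154 -0.0811  0.1083] [ 0.6137 -0.0439  0.1188]
scene 0.119 57 [ 0.5512 -0.0566  0.1273] [ 0.5109 -0.0705  0.1192] [ 0.6015 -0.0445  0.1393]
scene 0.14 76 [ 0.5138 -0.0524  0.1607] [ 0.5044 -0.0628  0.1407] [ 0.521  -0.0461  0.1746]
side 0.078 776 [ 0.5817 -0.0689  0.0871] [ 0.5012 -0.0891  0.078 ] [ 0.664  -0.0405  0.0947]
((582.2281494140625, -64.11243438720703), (38.35573196411133, 162.7249755859375), 84.72746276855469)
side 0.108 147 [ 0.5869 -0.07    0.1148] [ 0.5113 -0.0855  0.1083] [ 0.6118 -0.0472  0.119 ]
side 0.119 59 [ 0.5588 -0.0647  0.1259] [ 0.5092 -0.0829  0.119 ] [ 0.6067 -0.0566  0.139 ]
side 0.14 86 [ 0.5103 -0.06    0.162 ] [ 0.5017 -0.0655  0.1405] [ 0.5184 -0.0494  0.1734]
```

```bash
python3 -m creep '[{"grip":1,"spin":7,"tz":-1},{"grip":1,"spin":7,"tz":-1},{"grip":1,"spin":7},{"grip":1,"tx":1.9,"ty":-3.35},{"grip":1,"tx":1.9,"ty":-3.35},{"grip":1,"tx":1.9,"ty":-3.35},{"grip":1,"tx":1.9,"ty":-3.35},{"grip":1,"tx":1.9,"ty":-3.35}]' 55
python3 -m creep '[{"grip":1,"tx":1.9,"ty":-3.35},{"grip":1,"tx":1.9,"ty":-3.35},{"grip":1,"tx":1.9,"ty":-3.35},{"grip":1,"tx":1.9,"ty":-3.35},{"grip":1,"tx":1.9,"ty":-3.35},{"grip":1,"tx":1.9,"ty":-3.35},{"grip":1},{"grip":1}]'
```

```text
$[0]: bad value
$[0]: bad value
```

```bash
python3 -m creep '[{"grip":1,"tx":0,"ty":0,"tz":-1,"spin":7},{"grip":1,"tx":0,"ty":0,"tz":-1,"spin":7},{"grip":1,"tx":0,"ty":0,"tz":0,"spin":7},{"grip":1,"tx":1.9,"ty":-3.35,"tz":0,"spin":0},{"grip":1,"tx":1.9,"ty":-3.35,"tz":0,"spin":0},{"grip":1,"tx":1.9,"ty":-3.35,"tz":0,"spin":0},{"grip":1,"tx":1.9,"ty":-3.35,"tz":0,"spin":0},{"grip":1,"tx":1.9,"ty":-3.35,"tz":0,"spin":0}]' 55
```

```text
clock: 0.77
tool_pos: [0.2814, -0.4408, 0.2585]
eef_rot: [0.999, -0.044, -0.0, -0.0]
contact_force: [0.8, 0.2, -0.2]
opening: 1.0
finger_force: 0.0
```

```bash
python3 -m creep '[{"grip":1,"tx":1.95,"ty":-3.35,"tz":0,"spin":0},{"grip":1,"tx":1.95,"ty":-3.35,"tz":0,"spin":0},{"grip":1,"tx":1.95,"ty":-3.35,"tz":0,"spin":0},{"grip":1,"tx":1.95,"ty":-3.35,"tz":0,"spin":0},{"grip":1,"tx":1.95,"ty":-3.35,"tz":0,"spin":0},{"grip":1,"tx":1.95,"ty":-3.35,"tz":0,"spin":0},{"grip":1,"tx":1.95,"ty":-3.35,"tz":0,"spin":0},{"grip":1,"tx":1.95,"ty":-3.35,"tz":0,"spin":0}]'
python3 -m creep '[{"grip":1,"tx":1.95,"ty":-3.35,"tz":0,"spin":0},{"grip":1,"tx":1.95,"ty":-3.35,"tz":0,"spin":0},{"grip":1,"tx":1.95,"ty":-3.35,"tz":0,"spin":0},{"grip":1,"tx":1.95,"ty":-3.35,"tz":0,"spin":0},{"grip":1,"tx":0,"ty":0,"tz":0,"spin":0},{"grip":1,"tx":0,"ty":0,"tz":0,"spin":0}]'
python3 - <<'E'
from h import *
c=optics.get_calibration("wrist");p,d=optics.snapshot("wrist");cv2.imwrite("pics/w1.png",p[:,:,::-1]);np.save("w1.npy",d)
import pickle;pickle.dump(c,open("w1.pkl","wb"))
E
```

```text
clock: 1.43
tool_pos: [0.4606, -0.1877, 0.2586]
eef_rot: [0.999, -0.044, -0.0, -0.0]
contact_force: [0.5, -1.6, 0.6]
opening: 1.0
finger_force: 0.0
clock: 1.93
tool_pos: [0.5504, -0.0598, 0.2581]
eef_rot: [0.999, -0.042, -0.0, -0.001]
contact_force: [0.2, -0.4, -0.4]
opening: 0.999
finger_force: 0.0
```

View pics/w1.png

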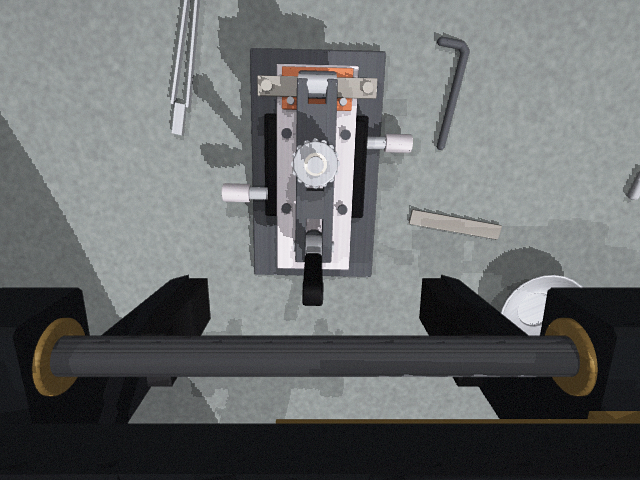

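The wrist view shows the nut centre at (316,164), the strap running straight up the image, and the lever knob at (313,293). The tool is already nearly aligned with the strap.

Run:
```python
from h import *
import pickle
np.set_printoptions(precision=4,suppress=True)
c=pickle.load(open("w1.pkl","rb"));d=np.load("w1.npy")
print(world("wrist",[(316,164),(313,293),(313,270),(313,255),(317,125),(317,85),(266,88),(368,88)],d,c))
P,u,v=cloud("wrist",d,c)
k=(np.hypot(u-316,v-164)<32)&(P[:,2]>.108)&(P[:,2]<.12);Q=P[k];print("nut",k.sum(),Q.min(0),Q.max(0),(Q.min(0)+Q.max(0))/2)
k=(P[:,2]>.080)&(P[:,2]<.093)&(abs(u-316)<40)&(v<300)&(P[:,0]>.6);print("strap",cv2.minAreaRect(P[k][:,:2].astype(np.float32)*1000))
k=(P[:,2]>.052)&(P[:,2]<.06)&(abs(u-316)<60)&(v<300);print("plate",cv2.minAreaRect(P[k][:,:2].astype(np.float32)*1000))
k=(P[:,2]>.13)&(P[:,2]<.18)&(abs(u-316)<30)&(v<310);Q=P[k];print("lever",Q.min(0),Q.max(0),Q.mean(0))
```

```text
[[ 0.5955 -0.0654  0.1242]
 [ 0.5148 -0.0565  0.1702]
 [ 0.5188 -0.0568  0.1366]
 [ 0.5214 -0.0569  0.1083]
 [ 0.6234 -0.0687  0.0877]
 [ 0.6532 -0.0712  0.0886]
 [ 0.6567 -0.0292  0.0694]
 [ 0.6496 -0.1134  0.0693]]
nut 1529 [ 0.5765 -0.0829  0.1081] [ 0.6137 -0.0464  0.1195] [ 0.5951 -0.0647  0.1138]
strap ((633.781494140625, -69.02587890625), (32.03654861450195, 62.19832992553711), 83.88707733154297)
plate ((582.3092651367188, -63.75959396362305), (69.8331298828125, 184.0825653076172), 83.8800048828125)
lever [ 0.5034 -0.0633  0.1301] [ 0.5214 -0.0483  0.1723] [ 0.5153 -0.0562  0.1597]
```

```bash
python3 -m creep '[{"grip":-1,"tx":0,"ty":0,"tz":2,"spin":1.2},{"grip":-1,"tx":0,"ty":0,"tz":2,"spin":0},{"grip":-1,"tx":0,"ty":0,"tz":2,"spin":0},{"grip":-1,"tx":0,"ty":0,"tz":2,"spin":0},{"grip":-1,"tx":0,"ty":0,"tz":2,"spin":0},{"grip":-1,"tx":0,"ty":0,"tz":0.9,"spin":0},{"grip":-1,"tx":-1,"ty":0,"tz":0,"spin":0},{"grip":-1,"tx":0,"ty":0,"tz":0,"spin":0}]'
python3 -m creep '[{"grip":-1,"tx":-1.4,"ty":0,"tz":0,"spin":0},{"grip":-1,"tx":-0.7,"ty":0,"tz":0.1,"spin":0},{"grip":-1,"tx":-0.7,"ty":0,"tz":0.2,"spin":0},{"grip":-1,"tx":-0.7,"ty":0,"tz":0.2,"spin":0},{"grip":-1,"tx":0,"ty":0,"tz":0,"spin":0},{"grip":-1,"tx":0,"ty":0,"tz":0,"spin":0}]'
```

```text
clock: 2.65
tool_pos: [0.5369, -0.0634, 0.1492]
eef_rot: [0.998, -0.056, -0.002, 0.0]
contact_force: [-0.8, -0.6, 0.5]
opening: 0.423
finger_force: 0.0
clock: 3.15
tool_pos: [0.5084, -0.0551, 0.1468]
eef_rot: [0.999, -0.054, 0.004, -0.002]
contact_force: [1.5, 7.3, 9.2]
opening: 0.144
finger_force: 55.0
```

```bash
python3 -m creep '[{"grip":-0.4,"tx":0,"ty":0,"tz":0,"spin":0},{"grip":-0.4,"tx":0,"ty":0,"tz":0,"spin":0},{"grip":-0.4,"tx":0,"ty":0,"tz":0,"spin":0},{"grip":-0.4,"tx":1.8,"ty":0,"tz":0,"spin":0},{"grip":-0.4,"tx":1.8,"ty":0,"tz":0,"spin":0},{"grip":-1,"tx":0,"ty":0,"tz":0,"spin":0},{"grip":-1,"tx":0,"ty":0,"tz":0,"spin":0},{"grip":-1,"tx":0,"ty":0,"tz":0,"spin":0}]'
python3 -m creep '[{"grip":-1,"tx":0,"ty":0,"tz":0,"spin":0},{"grip":-1,"tx":0,"ty":0,"tz":0,"spin":0},{"grip":-1,"tx":0,"ty":0,"tz":0,"spin":0},{"grip":-1,"tx":0,"ty":0,"tz":0,"spin":0}]'
```

```text
clock: 3.82
tool_pos: [0.5391, -0.0624, 0.1443]
eef_rot: [0.998, -0.055, -0.001, 0.0]
contact_force: [-0.2, 0.2, 0.2]
opening: 0.1
finger_force: 0.0
clock: 4.15
tool_pos: [0.5402, -0.062, 0.1448]
eef_rot: [0.998, -0.055, -0.0, 0.0]
contact_force: [0.9, 0.3, -0.3]
opening: 0.006
finger_force: 0.0
```

```bash
python3 -m creep '[{"grip":-1,"tx":-1.2,"ty":-0.3,"tz":0.1,"spin":0},{"grip":-1,"tx":-1.2,"ty":0,"tz":0.15,"spin":0},{"grip":-1,"tx":-1.2,"ty":0,"tz":0.2,"spin":0},{"grip":-1,"tx":0,"ty":0,"tz":0,"spin":0},{"grip":-1,"tx":0,"ty":0,"tz":0,"spin":0}]'
python3 -m creep '[{"grip":-1,"tx":-0.7,"ty":0,"tz":0.35,"spin":0},{"grip":-1,"tx":-0.6,"ty":0,"tz":0.4,"spin":0},{"grip":-1,"tx":-0.5,"ty":0,"tz":0.4,"spin":0},{"grip":-1,"tx":0,"ty":0,"tz":0,"spin":0},{"grip":-1,"tx":0,"ty":0,"tz":0,"spin":0},{"grip":-1,"tx":0,"ty":0,"tz":0,"spin":0}]'
```

```text
clock: 4.57
tool_pos: [0.505, -0.055, 0.1403]
eef_rot: [0.999, -0.055, -0.0, 0.0]
contact_force: [0.2, 0.5, -0.2]
opening: 0.008
finger_force: 0.0
clock: 5.07
tool_pos: [0.4872, -0.0531, 0.1285]
eef_rot: [0.998, -0.055, -0.0, 0.0]
contact_force: [0.1, -0.2, 0.8]
opening: 0.004
finger_force: 0.0
```

```bash
python3 -m creep '[{"grip":-1,"tx":0,"ty":0,"tz":-2,"spin":0},{"grip":-1,"tx":1,"ty":0,"tz":-2,"spin":0},{"grip":1,"tx":3,"ty":0,"tz":-1.5,"spin":0},{"grip":1,"tx":3.4,"ty":0,"tz":0,"spin":0},{"grip":1,"tx":3.4,"ty":0,"tz":0,"spin":0},{"grip":1,"tx":0,"ty":0,"tz":0,"spin":0},{"grip":1,"tx":0,"ty":0,"tz":0,"spin":0}]'
python3 - <<'E'
from h import *
np.set_printoptions(precision=4,suppress=True)
print(r.get_state()["q"])
p,d=optics.snapshot("side");cv2.imwrite("pics/s2.png",cv2.resize(p[200:330,240:420,::-1],None,fx=4,fy=4))
P,u,v=cloud("side",d)
X=np.array([.994,-.106]);Y=np.array([.106,.994]);pv=[.5204-.0025,-.057-.006]
a=(P[:,:2]-pv)@X;b=(P[:,:2]-pv)@Y;z=P[:,2]
k=(abs(b)<.015)&(a<-.005)&(a>-.12)&(z>.085)&(z<.2)
print(k.sum());A=np.c_[a[k],z[k]-.079]
ang=np.arctan2(-A[:,0],A[:,1]);print(np.percentile(ang,[10,50,90]),A.min(0),A.max(0))
E
```

```text
clock: 5.65
tool_pos: [0.5959, -0.065, 0.1835]
eef_rot: [0.998, -0.055, 0.001, 0.0]
contact_force: [-0.5, -0.1, -0.3]
opening: 0.358
finger_force: 0.0
[ 0.0532  0.7201 -0.0374  1.7067  0.0377  0.7144 -1.6842]
215
[0.5394 0.7107 0.809 ] [-0.0681  0.0063] [-0.0052  0.0701]
```

View pics/s2.png

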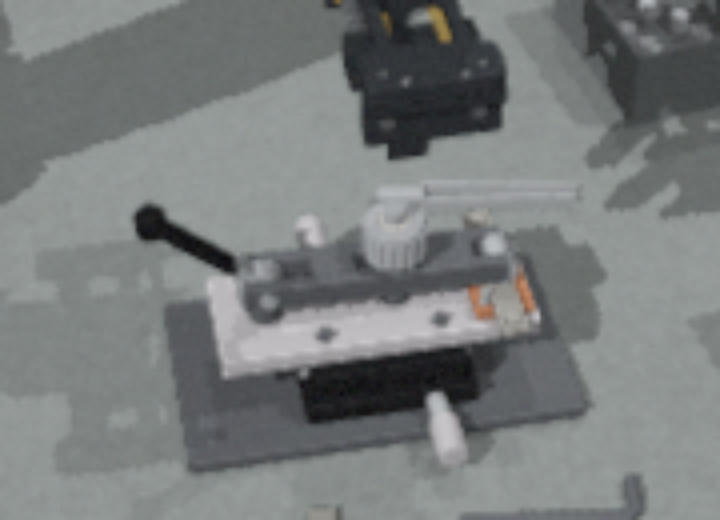

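```bash
python3 -m creep '[{"grip":0.4,"tx":0,"ty":0,"tz":0,"spin":0},{"grip":0.4,"tx":0,"ty":0,"tz":0,"spin":0},{"grip":0.4,"tx":0,"ty":0,"tz":2.5,"spin":0},{"grip":0.4,"tx":0,"ty":0,"tz":2.5,"spin":0},{"grip":0.4,"tx":0,"ty":0,"tz":2.5,"spin":0},{"grip":0.4,"tx":0,"ty":0,"tz":1.5,"spin":0},{"grip":-1,"tx":0,"ty":0,"tz":0,"spin":0},{"grip":-1,"tx":0,"ty":0,"tz":0,"spin":0}]' 60
python3 -m creep '[{"grip":-1,"tx":0,"ty":0,"tz":0,"spin":0},{"grip":-1,"tx":0,"ty":0,"tz":0,"spin":0},{"grip":-1,"tx":0,"ty":0,"tz":0,"spin":0},{"grip":-1,"tx":0,"ty":0,"tz":0,"spin":0}]'
python3 -c "
from plant import r
s=r.get_state();print(s['q'][6],s['moment'],s['contact_force'])"
```

```text
clock: 6.37
tool_pos: [0.5936, -0.0648, 0.0934]
eef_rot: [0.999, -0.055, -0.001, 0.0]
contact_force: [0.1, -0.9, 0.3]
opening: 0.575
finger_force: 0.0
clock: 6.7
tool_pos: [0.5956, -0.064, 0.0951]
eef_rot: [0.999, -0.055, 0.001, -0.0]
contact_force: [-1.0, 2.3, 6.1]
opening: 0.375
finger_force: 60.0
-1.6942231136309884 [ 0.49799382  0.1025672  -0.06773755] [-0.95788896  2.34795625  6.10500768]
```

```bash
python3 -m creep '[{"grip":-1,"tx":0,"ty":0,"tz":0,"spin":6},{"grip":-1,"tx":0,"ty":0,"tz":0,"spin":6},{"grip":-1,"tx":0,"ty":0,"tz":0,"spin":6},{"grip":-1,"tx":0,"ty":0,"tz":0,"spin":0}]'
python3 -c "
from plant import r
s=r.get_state();print(s['q'][6],s['moment'],s['contact_force'])"
```

```text
clock: 7.03
tool_pos: [0.5955, -0.0643, 0.0951]
eef_rot: [0.977, -0.213, 0.001, -0.0]
contact_force: [-0.5, 2.3, 6.1]
opening: 0.372
finger_force: 60.0
-1.9015186307404695 [ 0.42183344  0.18457793 -0.53110312] [-0.537556    2.34322027  6.08866294]
```

```bash
python3 -m creep '[{"grip":-1,"tx":0,"ty":0,"tz":0,"spin":6.4},{"grip":-1,"tx":0,"ty":0,"tz":0,"spin":6.4},{"grip":-1,"tx":0,"ty":0,"tz":0,"spin":6.4},{"grip":-1,"tx":0,"ty":0,"tz":0,"spin":6.4},{"grip":-1,"tx":0,"ty":0,"tz":0,"spin":6.4},{"grip":-1,"tx":0,"ty":0,"tz":0,"spin":0}]'
python3 -c "
from plant import r
s=r.get_state();print(s['q'],s['moment'],s['contact_force'])"
```

```text
clock: 7.53
tool_pos: [0.5952, -0.0646, 0.0951]
eef_rot: [0.881, -0.474, 0.001, -0.0]
contact_force: [-1.7, 1.8, 8.1]
opening: 0.374
finger_force: 60.0
[-0.07510798  0.86140725  0.18914712  1.77123448 -0.28435394  0.53396825
 -2.26329669] [ 0.35508163  0.31792023 -0.59852626] [-1.7013477   1.82241165  8.13964292]
```

```bash
python3 -m creep '[{"grip":0.4,"tx":0,"ty":0,"tz":0,"spin":0},{"grip":0.4,"tx":0,"ty":0,"tz":0,"spin":0},{"grip":0.4,"tx":0,"ty":0,"tz":0,"spin":0},{"grip":0.4,"tx":0,"ty":0,"tz":-2.5,"spin":0},{"grip":0.4,"tx":0,"ty":0,"tz":-2.5,"spin":-7},{"grip":0.4,"tx":0,"ty":0,"tz":-2,"spin":-7},{"grip":-1,"tx":0,"ty":0,"tz":0,"spin":-7},{"grip":-1,"tx":0,"ty":0,"tz":0,"spin":-7}]'
python3 -m creep '[{"grip":-1,"tx":0,"ty":0,"tz":0,"spin":-7},{"grip":-1,"tx":0,"ty":0,"tz":0,"spin":-7},{"grip":-1,"tx":0,"ty":0,"tz":0,"spin":-7},{"grip":-1,"tx":0,"ty":0,"tz":0,"spin":-1},{"grip":-1,"tx":-3.5,"ty":0,"tz":0,"spin":0},{"grip":-1,"tx":-3.5,"ty":0,"tz":0,"spin":0},{"grip":-1,"tx":-3.5,"ty":0,"tz":0.5,"spin":0},{"grip":-1,"tx":0,"ty":0,"tz":0.7,"spin":0}]'
```

```text
clock: 8.2
tool_pos: [0.5956, -0.0653, 0.1653]
eef_rot: [0.97, -0.241, 0.002, -0.0]
contact_force: [-0.1, 0.0, -0.2]
opening: 0.572
finger_force: 0.0
clock: 8.87
tool_pos: [0.4801, -0.0533, 0.1513]
eef_rot: [0.998, -0.056, -0.007, 0.0]
contact_force: [-1.3, -0.6, 0.8]
opening: 0.006
finger_force: 0.0
```

```bash
python3 -m creep '[{"grip":-1,"tx":-0.3,"ty":0,"tz":0.9,"spin":0},{"grip":-1,"tx":-0.2,"ty":0,"tz":0.9,"spin":0},{"grip":-1,"tx":0,"ty":0,"tz":0,"spin":0},{"grip":-1,"tx":0,"ty":0,"tz":0,"spin":0},{"grip":-1,"tx":0,"ty":0,"tz":0,"spin":0}]'
python3 -m creep '[{"grip":-1,"tx":-0.25,"ty":0,"tz":0.25,"spin":0},{"grip":-1,"tx":-0.25,"ty":0,"tz":0.25,"spin":0},{"grip":-1,"tx":0,"ty":0,"tz":0,"spin":0},{"grip":-1,"tx":0,"ty":0,"tz":0,"spin":0},{"grip":-1,"tx":0,"ty":0,"tz":0,"spin":0}]'
```

```text
clock: 9.28
tool_pos: [0.4859, -0.053, 0.134]
eef_rot: [0.998, -0.055, 0.0, 0.0]
contact_force: [-0.7, -0.0, 0.3]
opening: 0.003
finger_force: 0.0
clock: 9.7
tool_pos: [0.4802, -0.0523, 0.1288]
eef_rot: [0.998, -0.055, -0.0, 0.0]
contact_force: [0.1, -0.7, 0.2]
opening: 0.007
finger_force: 0.1
```

```bash
python3 -m creep '[{"grip":-1,"tx":-0.25,"ty":0,"tz":0.3,"spin":0},{"grip":-1,"tx":-0.25,"ty":0,"tz":0.3,"spin":0},{"grip":-1,"tx":0,"ty":0,"tz":0,"spin":0},{"grip":-1,"tx":0,"ty":0,"tz":0,"spin":0},{"grip":-1,"tx":0,"ty":0,"tz":0,"spin":0}]'
python3 - <<'E'
from h import *
for i in range(4): optics.snapshot("side"); print(r.get_state()["contact_force"].round(2))
_,d=optics.snapshot("side")
P,u,v=cloud("side",d);np.save("side3.npy",d)
E
```

```text
clock: 10.12
tool_pos: [0.4755, -0.0518, 0.1227]
eef_rot: [0.998, -0.055, 0.0, 0.0]
contact_force: [0.9, -0.4, 2.2]
opening: 0.004
finger_force: 0.9
[ 0.45 -0.15  1.05]
[ 1.28 -0.19  1.37]
[ 1.38 -0.    1.51]
[0.43 0.65 1.54]
```

```bash
python3 -m creep '[{"grip":-1,"tx":-0.25,"ty":0,"tz":0.35,"spin":0},{"grip":-1,"tx":0,"ty":0,"tz":0,"spin":0},{"grip":-1,"tx":0,"ty":0,"tz":0,"spin":0},{"grip":-1,"tx":0,"ty":0,"tz":0,"spin":0}]'
python3 - <<'E'
from h import *
for i in range(4): optics.snapshot("side"); print(r.get_state()["contact_force"].round(2))
E
```

```text
clock: 10.7
tool_pos: [0.4731, -0.0515, 0.1193]
eef_rot: [0.998, -0.055, 0.0, 0.0]
contact_force: [1.5, -0.7, 4.0]
opening: 0.008
finger_force: 1.9
[ 1.76 -0.43  3.99]
[ 1.03 -0.18  3.72]
[ 1.4  -0.02  3.83]
[2.15 0.24 3.72]
```

```bash
python3 -m creep '[{"grip":-1,"tx":0,"ty":0,"tz":-2.5,"spin":0},{"grip":0.2,"tx":-0.4,"ty":0,"tz":0,"spin":0},{"grip":0.2,"tx":0,"ty":0,"tz":0,"spin":0},{"grip":0.2,"tx":0,"ty":0,"tz":0,"spin":0},{"grip":0.2,"tx":0,"ty":0,"tz":0,"spin":0},{"grip":0.2,"tx":0,"ty":0,"tz":2.5,"spin":0},{"grip":0.2,"tx":0,"ty":0,"tz":2.5,"spin":0},{"grip":-1,"tx":0,"ty":0,"tz":0,"spin":0}]' 12
python3 -m creep '[{"grip":-1,"tx":0,"ty":0,"tz":0,"spin":0},{"grip":-1,"tx":0,"ty":0,"tz":0,"spin":0},{"grip":-1,"tx":0,"ty":0,"tz":0,"spin":0},{"grip":-1,"tx":0,"ty":0,"tz":0,"spin":0},{"grip":-1,"tx":0,"ty":0,"tz":0,"spin":0},{"grip":-1,"tx":0,"ty":0,"tz":0,"spin":0}]'
```

```text
clock: 11.57
tool_pos: [0.4664, -0.0507, 0.0907]
eef_rot: [0.999, -0.055, -0.004, 0.0]
contact_force: [-0.6, 0.2, -0.4]
opening: 0.404
finger_force: 0.0
clock: 12.07
tool_pos: [0.4695, -0.0507, 0.0951]
eef_rot: [0.999, -0.055, 0.001, -0.0]
contact_force: [-1.6, 2.4, 5.8]
opening: 0.158
finger_force: 12.0
```

```bash
python3 -m creep '[{"grip":-1,"tx":0.35,"ty":0,"tz":-0.5,"spin":0},{"grip":-1,"tx":0.4,"ty":0,"tz":-0.5,"spin":0},{"grip":-1,"tx":0.4,"ty":0,"tz":-0.4,"spin":0},{"grip":-1,"tx":0,"ty":0,"tz":0,"spin":0},{"grip":0.4,"tx":0,"ty":0,"tz":0,"spin":0},{"grip":0.4,"tx":0,"ty":0,"tz":0,"spin":0},{"grip":0.4,"tx":0,"ty":0,"tz":0,"spin":0},{"grip":0.4,"tx":0,"ty":0,"tz":0,"spin":0}]'
python3 -m creep '[{"grip":0.4,"tx":0,"ty":0,"tz":-2.5,"spin":0},{"grip":0.4,"tx":0,"ty":0,"tz":-2.5,"spin":0},{"grip":0.4,"tx":0,"ty":0,"tz":-2,"spin":0},{"grip":0.4,"tx":3.8,"ty":0,"tz":0,"spin":0},{"grip":0.4,"tx":3.8,"ty":0,"tz":0,"spin":0},{"grip":0.4,"tx":3.8,"ty":0,"tz":0,"spin":0},{"grip":0.4,"tx":0,"ty":0,"tz":0,"spin":0},{"grip":0.4,"tx":0,"ty":0,"tz":0,"spin":0}]'
python3 - <<'E'
from h import *
np.set_printoptions(precision=3,suppress=True)
print(r.get_state()["tool_pos"])
p,d=optics.snapshot("side");cv2.imwrite("pics/s4.png",cv2.resize(p[200:330,240:420,::-1],None,fx=4,fy=4))
E
```

```text
clock: 12.73
tool_pos: [0.4803, -0.0529, 0.1082]
eef_rot: [0.998, -0.055, 0.0, 0.0]
contact_force: [-0.5, -0.2, -0.1]
opening: 0.433
finger_force: 0.0
clock: 13.4
tool_pos: [0.595, -0.0653, 0.1778]
eef_rot: [0.998, -0.055, 0.001, 0.0]
contact_force: [-0.4, -0.3, -0.2]
opening: 0.699
finger_force: 0.0
[ 0.595 -0.065  0.178]
```

View pics/s4.png

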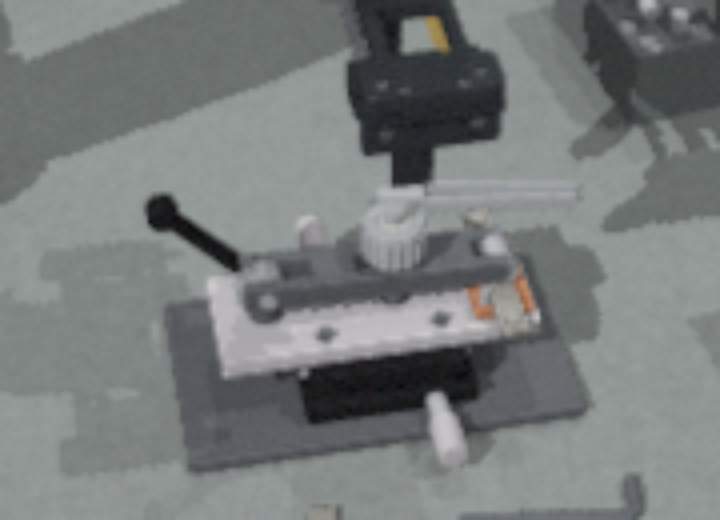

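The lever is back at about 0.7 rad and the gripper is over the nut. I measured b at about 0.9, so the nut needs roughly 38 degrees more.

```bash
python3 -m creep '[{"grip":0.4,"tx":0,"ty":0,"tz":2.5,"spin":0},{"grip":0.4,"tx":0,"ty":0,"tz":2.5,"spin":0},{"grip":0.4,"tx":0,"ty":0,"tz":2.5,"spin":0},{"grip":0.4,"tx":0,"ty":0,"tz":0.8,"spin":0},{"grip":-1,"tx":0,"ty":0,"tz":0,"spin":0},{"grip":-1,"tx":0,"ty":0,"tz":0,"spin":0},{"grip":-1,"tx":0,"ty":0,"tz":0,"spin":0},{"grip":-1,"tx":0,"ty":0,"tz":0,"spin":0}]' 60
python3 -m creep '[{"grip":-1,"tx":0,"ty":0,"tz":0,"spin":0},{"grip":-1,"tx":0,"ty":0,"tz":0,"spin":6.3},{"grip":-1,"tx":0,"ty":0,"tz":0,"spin":6.3},{"grip":-1,"tx":0,"ty":0,"tz":0,"spin":6.3},{"grip":-1,"tx":0,"ty":0,"tz":0,"spin":6.3},{"grip":-1,"tx":0,"ty":0,"tz":0,"spin":6.3},{"grip":-1,"tx":0,"ty":0,"tz":0,"spin":6.3},{"grip":-1,"tx":0,"ty":0,"tz":0,"spin":0}]'
```

```text
clock: 14.12
tool_pos: [0.5945, -0.0649, 0.0968]
eef_rot: [0.998, -0.055, 0.001, 0.0]
contact_force: [-0.6, -0.3, -0.1]
opening: 0.417
finger_force: 0.0
clock: 14.78
tool_pos: [0.5946, -0.0638, 0.0967]
eef_rot: [0.926, -0.377, 0.001, -0.001]
contact_force: [0.4, 2.5, 6.2]
opening: 0.37
finger_force: 60.0
```

```bash
python3 -m creep '[{"grip":0.4,"tx":0,"ty":0,"tz":0,"spin":0},{"grip":0.4,"tx":0,"ty":0,"tz":0,"spin":0},{"grip":0.4,"tx":0,"ty":0,"tz":0,"spin":0},{"grip":0.4,"tx":0,"ty":0,"tz":-2.5,"spin":0},{"grip":0.4,"tx":0,"ty":0,"tz":-2.5,"spin":-7},{"grip":0.4,"tx":0,"ty":0,"tz":-2,"spin":-7},{"grip":-1,"tx":0,"ty":0,"tz":0,"spin":-7},{"grip":-1,"tx":0,"ty":0,"tz":0,"spin":-7}]'
python3 -m creep '[{"grip":-1,"tx":0,"ty":0,"tz":0,"spin":-7},{"grip":-1,"tx":0,"ty":0,"tz":0,"spin":-2.8},{"grip":-1,"tx":0,"ty":0,"tz":0,"spin":0},{"grip":-1,"tx":-3.5,"ty":0,"tz":0,"spin":0},{"grip":-1,"tx":-3.5,"ty":0,"tz":0,"spin":0},{"grip":-1,"tx":-2.9,"ty":0,"tz":0.5,"spin":0},{"grip":-1,"tx":0,"ty":0,"tz":0.5,"spin":0},{"grip":-1,"tx":0,"ty":0,"tz":0,"spin":0}]'
```

```text
clock: 15.45
tool_pos: [0.5945, -0.0653, 0.1668]
eef_rot: [0.991, -0.137, 0.002, 0.0]
contact_force: [-0.7, -0.5, -0.4]
opening: 0.573
finger_force: 0.0
clock: 16.12
tool_pos: [0.4933, -0.054, 0.1547]
eef_rot: [0.998, -0.055, -0.001, 0.0]
contact_force: [1.2, 0.5, -0.2]
opening: 0.002
finger_force: 0.0
```

```bash
cat > f.py <<'E'
from h import *
F=[];Z=[]
for i in range(5): optics.snapshot("side"); s=r.get_state();F.append(s["contact_force"]);Z.append(s["tool_pos"])
F=np.mean(F,0);p=np.mean(Z,0);X=np.array([.994,-.106])
x=(p[:2]-[.5204,-.057])@X*1000-9;z=(p[2]-.079)*1000;fx=F[:2]@X
a=np.arctan2(-x,z)+np.arcsin(4/np.hypot(x,z));T=(-x*F[2]+z*fx)/1000
sb=np.sin(a)-(T-.05)/(4*np.cos(a)+1.2)
print("pos",p.round(4),"F",F.round(2),"a",a.round(3),"T",T.round(3),"b",np.arcsin(min(1,sb)).round(3),"clock",r.get_state()["clock"])
E
python3 -m creep '[{"grip":-1,"tx":-0.3,"ty":0,"tz":0.8,"spin":0},{"grip":-1,"tx":-0.3,"ty":0,"tz":0.8,"spin":0},{"grip":-1,"tx":0,"ty":0,"tz":0,"spin":0},{"grip":-1,"tx":0,"ty":0,"tz":0,"spin":0},{"grip":-1,"tx":0,"ty":0,"tz":0,"spin":0}]'; python3 f.py
```

```text
clock: 16.53
tool_pos: [0.4906, -0.0535, 0.1395]
eef_rot: [0.998, -0.055, 0.001, 0.0]
contact_force: [-0.3, 0.3, -1.1]
opening: 0.005
finger_force: 0.0
pos [ 0.4901 -0.0534  0.1396] F [ 0.05 -0.53 -0.03] a 0.633 T 0.005 b 0.646 clock 16.7833
```

```bash
python3 -m creep '[{"grip":-1,"tx":-0.3,"ty":0,"tz":0.25,"spin":0},{"grip":-1,"tx":-0.3,"ty":0,"tz":0.25,"spin":0},{"grip":-1,"tx":0,"ty":0,"tz":0,"spin":0},{"grip":-1,"tx":0,"ty":0,"tz":0,"spin":0}]'; python3 f.py;  python3 -m creep '[{"grip":-1,"tx":-0.25,"ty":0,"tz":0.25,"spin":0},{"grip":-1,"tx":0,"ty":0,"tz":0,"spin":0},{"grip":-1,"tx":0,"ty":0,"tz":0,"spin":0}]'; python3 f.py
```

```text
clock: 17.12
tool_pos: [0.4844, -0.0527, 0.1347]
eef_rot: [0.998, -0.055, 0.001, 0.0]
contact_force: [1.7, -0.4, 3.6]
opening: 0.003
finger_force: 2.0
pos [ 0.4843 -0.0527  0.1346] F [ 1.67 -0.08  4.95] a 0.739 T 0.317 b 0.655 clock 17.3667
clock: 17.62
tool_pos: [0.4822, -0.0525, 0.1323]
eef_rot: [0.998, -0.055, 0.002, 0.0]
contact_force: [2.2, -0.5, 8.3]
opening: 0.009
finger_force: 3.6
pos [ 0.4822 -0.0525  0.1323] F [ 2.06 -0.49  7.67] a 0.783 T 0.476 b 0.643 clock 17.8667
```

b is about 0.65 and the clamp bites at a lever angle of about 0.74–0.78. That is the setting wanted, so I'll press the lever closed.

```bash
python3 -m creep '[{"grip":-1,"tx":-0.45,"ty":0,"tz":0.6,"spin":0},{"grip":-1,"tx":-0.45,"ty":0,"tz":0.6,"spin":0},{"grip":-1,"tx":-0.35,"ty":0,"tz":0.6,"spin":0},{"grip":-1,"tx":-0.35,"ty":0,"tz":0.6,"spin":0},{"grip":-1,"tx":0,"ty":0,"tz":0,"spin":0}]'; python3 f.py;  python3 -m creep '[{"grip":-1,"tx":-0.25,"ty":0,"tz":0.65,"spin":0},{"grip":-1,"tx":-0.2,"ty":0,"tz":0.65,"spin":0},{"grip":-1,"tx":-0.15,"ty":0,"tz":0.6,"spin":0},{"grip":-1,"tx":0,"ty":0,"tz":0.6,"spin":0},{"grip":-1,"tx":0,"ty":0,"tz":0,"spin":0},{"grip":-1,"tx":0,"ty":0,"tz":0,"spin":0}]'; python3 f.py
```

```text
clock: 18.28
tool_pos: [0.4662, -0.0507, 0.1083]
eef_rot: [0.998, -0.055, 0.002, 0.0]
contact_force: [3.5, -1.5, 3.0]
opening: 0.004
finger_force: 1.9
pos [ 0.4661 -0.0507  0.108 ] F [ 2.97 -0.66  4.68] a 1.2 T 0.385 b 0.936 clock 18.5333
clock: 19.03
tool_pos: [0.4595, -0.05, 0.0836]
eef_rot: [0.998, -0.055, 0.001, 0.0]
contact_force: [1.4, 0.2, 17.8]
opening: 0.007
finger_force: 8.5
pos [ 0.4595 -0.05    0.0836] F [ 0.96  0.13 17.03] a 1.562 T 1.201 b 0.069 clock 19.2833
```

Run:
```python
from h import *
p,d=optics.snapshot("side");cv2.imwrite("pics/s5.png",cv2.resize(p[200:330,240:420,::-1],None,fx=4,fy=4))
```

```text
(no output)
```

View pics/s5.png

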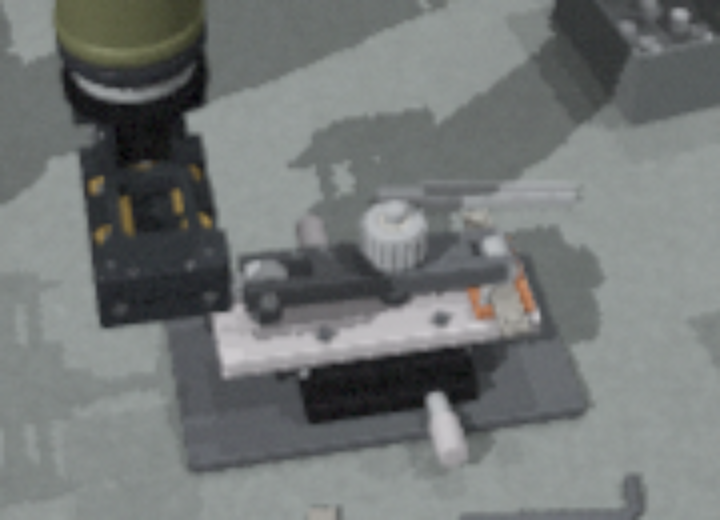

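The gripper hides the lever, which is close to level. I'll press on to the stop.

```bash
python3 -m creep '[{"grip":-1,"tx":0,"ty":0,"tz":0.3,"spin":0},{"grip":-1,"tx":0,"ty":0,"tz":0.2,"spin":0},{"grip":-1,"tx":0,"ty":0,"tz":0,"spin":0},{"grip":-1,"tx":0,"ty":0,"tz":0,"spin":0}]'; python3 f.py
```

```text
clock: 19.67
tool_pos: [0.4595, -0.05, 0.0822]
eef_rot: [0.998, -0.055, 0.002, 0.0]
contact_force: [-5.6, 1.4, 62.6]
opening: 0.006
finger_force: 31.3
pos [ 0.4595 -0.05    0.0822] F [-4.81  1.75 62.18] a 1.583 T 4.352 b nan clock 19.9167f.py:8: RuntimeWarning: invalid value encountered in arcsin
  print("pos",p.round(4),"F",F.round(2),"a",a.round(3),"T",T.round(3),"b",np.arcsin(min(1,sb)).round(3),"clock",r.get_state()["clock"])
```

Firm stop at 62 N. I'll back off and check the lever.

```bash
python3 -m creep '[{"grip":-1,"tx":0,"ty":0,"tz":-1.5,"spin":0},{"grip":-1,"tx":0,"ty":0,"tz":-4,"spin":0},{"grip":-1,"tx":0,"ty":0,"tz":-4,"spin":0},{"grip":-1,"tx":0,"ty":0,"tz":-4,"spin":0},{"grip":-1,"tx":-3,"ty":0,"tz":-2,"spin":0},{"grip":-1,"tx":-3,"ty":0,"tz":0,"spin":0},{"grip":-1,"tx":0,"ty":0,"tz":0,"spin":0},{"grip":-1,"tx":0,"ty":0,"tz":0,"spin":0}]'
python3 - <<'E'
from h import *
np.set_printoptions(precision=3,suppress=True)
c=optics.get_calibration("wrist");w,dw=optics.snapshot("wrist")
p,d=optics.snapshot("side");cv2.imwrite("pics/s6.png",cv2.resize(p[200:330,240:420,::-1],None,fx=4,fy=4))
X=np.array([.994,-.106]);Y=np.array([.106,.994])
for n,D,cc,pv in(("side",d,None,[.518,-.063]),("wrist",dw,c,[.5204,-.057])):
    P,u,v=cloud(n,D,cc);a=(P[:,:2]-pv)@X;b=(P[:,:2]-pv)@Y;z=P[:,2]
    for lo in(-.03,-.04,-.05,-.06,-.07,-.08,-.09,-.1):
        k=(abs(b)<.005)&(a>lo-.01)&(a<lo)&(z>.06)&(z<.15);print(n,lo,k.sum(),np.median(z[k]) if k.any() else None)
E
```

```text
clock: 20.58
tool_pos: [0.3961, -0.0433, 0.2324]
eef_rot: [0.999, -0.055, -0.002, 0.0]
contact_force: [0.5, 0.4, -0.2]
opening: 0.006
finger_force: 0.0
side -0.03 13 0.08509016240998635
side -0.04 19 0.08537062625010416
side -0.05 17 0.08317155025818612
side -0.06 17 0.08355534933321462
side -0.07 21 0.08251124328703485
side -0.08 26 0.08237942562621742
side -0.09 3 0.08403601794200743
side -0.1 0 None
wrist -0.03 209 0.08454860478132609
wrist -0.04 196 0.08400378795019009
wrist -0.05 195 0.08358658973437383
wrist -0.06 181 0.08318985345662783
wrist -0.07 183 0.08353376327099332
wrist -0.08 169 0.08680614250410418
wrist -0.09 13 0.0831510555203181
wrist -0.1 0 None
```

View pics/s6.png

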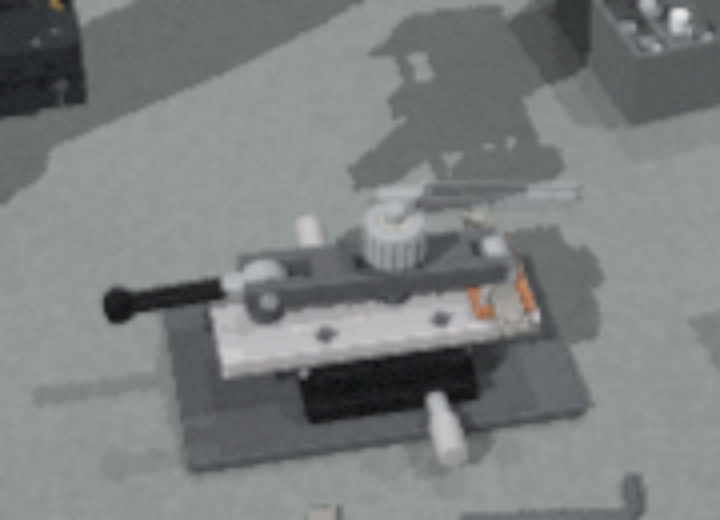

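The lever lies just past level, sloping down outwards by about 0.044. With the strap's slight tilt, that puts it on its stop. The robot is clear, so I'm handing in.

```bash
python3 -c "
from plant import workorder
print(workorder.finish_job())"
```

```text
the job is handed in; nothing more can be done
None
```

I tightened the nut about 88° so the lever first bit at about 0.65 rad (best 0.66), pressed it past level onto its stop, and handed the job in at about 21 s; the strap's final force on the strip was not measured, and no verdict was shown.

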